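# Fetch the glitter jar from behind the paint bottles

## Task

Clear the three paint bottles off the organiser into the metal tray and, once all three stand there, take the glitter jar from behind them (leave it where it is until then) and stand it in the middle of the cork coaster, fully on it. Then put every bottle back on the middle of the pad of its own colour, fully on it. Set everything down upright; do not drop anything or knock it over.

Things in the scene. Friction and masses are not known exactly. Their poses are not given: they have to be found in the camera images.
- bottle_red: Paint bottle, crimson red with a white paper band and a crimson red cap, free, round about its z axis: body 38 mm diameter up to 78 mm, shoulder, then a cap 25 mm in diameter from 93 to 120 mm above its base. 63 to 117 g. Origin at the centre of its underside, z up. At the start it stands on its own crimson red pad; its cap is best gripped from above, near the middle of the cap's height (caps of neighbours are about 88 mm or more away, all equally tall).
- bottle_green: Paint bottle, dark green with a white paper band and a dark green cap, free, round about its z axis: body 38 mm diameter up to 78 mm, shoulder, then a cap 25 mm in diameter from 93 to 120 mm above its base. 63 to 117 g. Origin at the centre of its underside, z up. At the start it stands on its own dark green pad; its cap is best gripped from above, near the middle of the cap's height (caps of neighbours are about 88 mm or more away, all equally tall).
- bottle_blue: Paint bottle, royal blue with a white paper band and a royal blue cap, free, round about its z axis: body 38 mm diameter up to 78 mm, shoulder, then a cap 25 mm in diameter from 93 to 120 mm above its base. 63 to 117 g. Origin at the centre of its underside, z up. At the start it stands on its own royal blue pad; its cap is best gripped from above, near the middle of the cap's height (caps of neighbours are about 88 mm or more away, all equally tall).
- jar: Squat glitter jar, orange with a paper band and a teal lid, free, round: 48 mm diameter (lid 49 mm), lid from 39 to 55 mm above its base. 84 to 156 g. Origin at the centre of its underside. It stands at the back of the organiser, the three bottles close around it at its front, left and right, about 62 mm between centres.
- pad_red: Flat round crimson red pad, 60 mm diameter, 3 mm thick, fixed on the organiser: home of the crimson red bottle, whose rim it surrounds by 11 mm when centred. Origin at the centre of its underside; top 3 mm above.
- pad_green: Flat round dark green pad, 60 mm diameter, 3 mm thick, fixed on the organiser: home of the dark green bottle, whose rim it surrounds by 11 mm when centred. Origin at the centre of its underside; top 3 mm above.
- pad_blue: Flat round royal blue pad, 60 mm diameter, 3 mm thick, fixed on the organiser: home of the royal blue bottle, whose rim it surrounds by 11 mm when centred. Origin at the centre of its underside; top 3 mm above.
- organiser: Fixed wooden desk organiser: a base board 6 mm thick, from 105 mm in front of to 50 mm behind its origin and 105 mm to either side, with an 8 mm thick rail along its back edge, 34 mm tall, its inner face 42 mm behind the jar's centre. Origin on the desk under the jar's place; x points backwards to the rail, y along the rail.
- tray: Fixed shallow aluminium tray, the side area: 210 mm (along its x) by 130 mm (y) outside, floor 4 mm and walls 4 mm thick, walls 16 mm tall overall. Origin at the centre of its underside. Empty at the start; to the left or the right of the organiser.
- coaster: Fixed round cork coaster, 72 mm diameter, 4 mm thick; origin at the centre of its underside, top 4 mm above. On the other side of the organiser from the tray.

How it is judged (in metres and radians):
On the way, in this order (a step that is already met when the one before it is completed fails the run):
1. all three bottles stand upright and released in the tray, the jar still in its place (within 30 mm) (x of bottle_red in the frame of tray between -0.085 and 0.085 m and y of bottle_red in the frame of tray between -0.046 and 0.046 m and z of each of bottle_red, bottle_green, bottle_blue in the frame of tray below 0.01 m and angle between each of bottle_red, bottle_green, bottle_blue's own z axis and vertical below 0.12 rad and x of bottle_green in the frame of tray between -0.085 and 0.085 m and y of bottle_green in the frame of tray between -0.046 and 0.046 m and x of bottle_blue in the frame of tray between -0.085 and 0.085 m and y of bottle_blue in the frame of tray between -0.046 and 0.046 m and contact force between the fingers and bottle_red below 0.1 N and linear speed of each of bottle_red, bottle_green, bottle_blue below 0.03 m/s and angular speed of each of bottle_red, bottle_green, bottle_blue below 0.3 rad/s and contact force between the fingers and bottle_green below 0.1 N and contact force between the fingers and bottle_blue below 0.1 N and distance of jar from where it was at the start of the episode below 0.03 m), for 0.2 s.
2. the jar stands released on the coaster while all three bottles still stand in the tray (horizontal distance between jar and coaster below 0.013 m and z of jar in the frame of coaster between 0.001 and 0.008 m and angle between each of jar, bottle_red, bottle_green, bottle_blue's own z axis and vertical below 0.12 rad and contact force between the fingers and jar below 0.1 N and linear speed of jar below 0.03 m/s and angular speed of jar below 0.3 rad/s and x of bottle_red in the frame of tray between -0.085 and 0.085 m and y of bottle_red in the frame of tray between -0.046 and 0.046 m and z of each of bottle_red, bottle_green, bottle_blue in the frame of tray below 0.01 m and x of bottle_green in the frame of tray between -0.085 and 0.085 m and y of bottle_green in the frame of tray between -0.046 and 0.046 m and x of bottle_blue in the frame of tray between -0.085 and 0.085 m and y of bottle_blue in the frame of tray between -0.046 and 0.046 m), for 0.2 s.
At the end, for the whole second after the job is handed in: The jar stands upright on the coaster, its centre within 13 mm of the coaster's; each bottle stands upright on the pad of its own colour, centre within 12 mm of the pad's; all released and at rest (horizontal distance between jar and coaster below 0.013 m and z of jar in the frame of coaster between 0.001 and 0.008 m and angle between each of jar, bottle_red, bottle_green, bottle_blue's own z axis and vertical below 0.12 rad and contact force between the fingers and jar below 0.1 N and linear speed of each of jar, bottle_red, bottle_green, bottle_blue below 0.03 m/s and angular speed of each of jar, bottle_red, bottle_green, bottle_blue below 0.3 rad/s and horizontal distance between bottle_red and pad_red below 0.012 m and z of bottle_red in the frame of pad_red between 0 and 0.007 m and contact force between the fingers and bottle_red below 0.1 N and horizontal distance between bottle_green and pad_green below 0.012 m and z of bottle_green in the frame of pad_green between 0 and 0.007 m and contact force between the fingers and bottle_green below 0.1 N and horizontal distance between bottle_blue and pad_blue below 0.012 m and z of bottle_blue in the frame of pad_blue between 0 and 0.007 m and contact force between the fingers and bottle_blue below 0.1 N); the robot touches nothing.
It fails at once if a bottle or the jar is knocked over (tilted more than 0.6 rad) (angle between any of jar, bottle_red, bottle_green, bottle_blue's own z axis and vertical above 0.6 rad).
It fails at once if a bottle or the jar is dropped (moves faster than 0.6 m/s with no finger touching it) ((linear speed of jar above 0.6 m/s and contact force between the fingers and jar below 0.05 N) or (linear speed of bottle_red above 0.6 m/s and contact force between the fingers and bottle_red below 0.05 N) or (linear speed of bottle_green above 0.6 m/s and contact force between the fingers and bottle_green below 0.05 N) or (linear speed of bottle_blue above 0.6 m/s and contact force between the fingers and bottle_blue below 0.05 N)).
It also fails if it takes over 152 s, if anything falls off the work surface, if the arm or the gripper's body presses on something with over 40 N, if the wrist force passes 120 N, or if a joint passes its speed limit or range.

## Robot

A 6-joint arm with a two-finger parallel gripper is mounted at the origin on the work surface. World frame = base frame: x ahead of the robot, y to its left, z up, the work surface at z = 0. Lengths are in mm, angles in rad, forces in N, time in s.
With the tool pointing down it reaches from about 350 to 875 mm from the base axis. Payload 4.2 kg.
Tool frame: the origin (TCP) lies midway between the tips of the shut fingers; the grasp point (between the pads) lies 19 mm behind it (arm.tcp_to_grasp is the distance from the TCP to the grasp point, in mm); z points along the fingers, y is the line along which they close (so a half turn about z gives the same grasp; the last joint's range is limited). The gripper opens to 85 mm and grips with 20 to 120 N. Pads are 22 mm wide; open, the fingers measure 114 mm over their backs; the gripper's body (76 mm by 85 mm) begins 54 mm behind the grasp point. The pads swing forward as they close: fully open they stand 13 mm farther back than shut.
Start: joints at [1.393, 0.385, 0.008, 0, -1.194, -0.259], TCP at [264.368, 566.312, 231.312] pointing down, gripper open.
Joint ranges: [-3.14, 3.14], [-1.21, 2.06], [-1.07, 1.41], [-3.16, 2.05], [-2.99, -0.16], [-3.1, 3.1]. Speed limits (rad/s): [2.79, 2.79, 3.14, 3.14, 3.14, 3.14].

## Interface

Orientations are given as a unit quaternion [x, y, z, w].
In Python, from bench import arm, imaging, job, models gives the robot as it stands.
- The arm moves only by the tool arm_command, never from a script. Its argument "rows" is a list of rows, each an object with "grip": the opening, from 0 (shut) to 1 (fully open); "linear": the shift along the tool's x, y, z in mm, a list of three; "rot": the turn, a rotation vector about the tool's x, y, z in rad, a list of three. In form: [{"grip": grip, "linear": [tx, ty, tz], "rot": [rx, ry, rz]}, ...]. A call has 1 to 10 rows; each row is the pose to reach, as a shift and turn from the pose commanded when the call began, along the tool's axes at that moment; what a row does not reach only later rows make up. A row lasts 1/8 s, in which the tool goes at most 62.5 mm and 10.7 degrees, less where a joint would pass 70% of its speed; a pose out of reach is approached as far as the arm can. A call with a gripper value outside its range is refused whole. The fingers move at their own pace and stop on an object; the grip force is fixed at half the most. Time passes only in rows, so rows that repeat a pose let the fingers close. It gives the time, the measured TCP pose, the force, the opening and the grip force at its end, in the units of the state.
- arm.read_state(): the state, without advancing time (a new reading comes with each control period).
- imaging.get_image(name): name is "side" or "top"; returns a dict with "frame" (400x640x3 uint8, red, green, blue), "fx", "fy", "cx", "cy" (pixels), "extrinsics" (4x4, takes a point from world to camera coordinates). Camera axes: x right, y down, z forward; pixel columns grow to the right and rows downward; lengths in mm; the calibration is good to about 2 mm. A picture is of the moment at which its call begins. There is no depth.
- job.job_done(): hands the job in; it is judged then, once.
Trained networks look in a picture, given as the dict that the camera call returned (one of the last four; its "shot" number tells which), for a name from the list of things; names that differ only in an ending like _2 or _b are one class to them, and where a whole thing is asked for, a point or a joint stands for the part that bears it (a point fixed in the world has none). Each returns a list of dicts, best first, with "score" (0 to 1); they miss things now and then, are a little off and sometimes report something else, mostly with a low value. They report only what shows in the picture. A call takes as long as a camera call.
- models.spot_in(picture, query): "rect" ([left, top, right, bottom] in pixels, round what is visible of it).
- models.tip_of(picture, query): "pixel" ([column, row] in pixels: a listed point, or the origin of a listed thing).
The state is a dict: "clock": time; "joints": joint angles; "joint_vel": joint speeds; "joint_efforts": joint torques, N m; "position": TCP position; "ee_rot": TCP orientation; "contact_force": force on the tool from outside, world axes, zero at the start; "wrist_torque": the same for the moment, N m; "gripper_width": finger opening in mm; "grasp_force": force on a finger pad.
Only numpy, scipy, OpenCV 4.12 (cv2) and the standard library are available. Lean on these libraries where they do the work, as an engineer would, in place of code of your own. Each camera call takes 0.05 s, during which the arm holds its last target. There are 200 camera calls.

## Working session

There is one attempt and no reset: what is moved stays moved. The work goes in short steps, Python scripts to look and compute and a tool call to move; the robot and the scene stay as the last step left them, time stands still between calls to the robot, and variables do not carry over. Pictures are saved under pics/ and viewed, at most 14 in all, crops included, and the job is handed in when it is done.

Besides the shell and the picture viewer there is one more tool, called after "Emit:" as a command line: name --argument value ..., lists and objects as JSON in quotes. arm_command: Moves the arm, as the interface text tells. Its arguments: {"type":"object","properties":{"rows":{"type":"array"}},"required":["rows"]}

```bash
mkdir -p pics; cat > h.py <<'E'
import numpy as np, cv2
from bench import arm, imaging, job, models
def ray(im,px):
    E=np.array(im["extrinsics"]);R=E[:3,:3];t=E[:3,3]
    d=R.T@np.array([(px[0]-im["cx"])/im["fx"],(px[1]-im["cy"])/im["fy"],1]);return -R.T@t,d
def at(im,px,z):
    c,d=ray(im,px);return (c+d*(z-c[2])/d[2]).round(1)
def proj(im,p):
    E=np.array(im["extrinsics"]);q=E[:3,:3]@np.array(p)+E[:3,3]
    return (im["fx"]*q[0]/q[2]+im["cx"],im["fy"]*q[1]/q[2]+im["cy"])
def save(im,n): cv2.imwrite(f"pics/{n}.png",im["frame"][:,:,::-1])
E
python3 - <<'E'
from h import *
s=arm.read_state();print(s, arm.tcp_to_grasp)
Z=dict(bottle_red=9,bottle_green=9,bottle_blue=9,jar=6,pad_red=6,pad_green=6,pad_blue=6,organiser=0,tray=0,coaster=0)
for n in("top","side"):
    im=imaging.get_image(n);save(im,n+"0");print(n,ray(im,(im["cx"],im["cy"])))
    for k,z in Z.items():
        a=models.tip_of(im,k)[:2];b=models.spot_in(im,k)[:2]
        print(k,[(np.round(x["pixel"]),round(x["score"],2),at(im,x["pixel"],z)[:2]) for x in a],[(np.round(x["rect"]),round(x["score"],2)) for x in b])
E
```

```text
{'clock': 0.0, 'joints': array([ 1.39261422e+00,  3.85543097e-01,  6.56728219e-03, -5.49542334e-04,
       -1.19402948e+00, -2.58613370e-01]), 'joint_vel': array([-1.94299590e-04,  3.17346027e-04,  9.55009125e-05, -5.84728476e-04,
       -7.75291709e-04,  8.75745294e-04]), 'joint_efforts': array([ 6.42457380e-04, -3.92287374e+01,  1.88397771e+01,  4.18611199e+00,
       -4.66789716e-03, -9.70319462e-06]), 'position': array([264.10600496, 565.76547629, 230.19932959]), 'ee_rot': array([ 9.76223261e-01, -2.16764527e-01, -2.10774645e-04,  1.11385748e-03]), 'contact_force': array([-0.11394106,  0.71063636,  0.45112578]), 'wrist_torque': array([ 0.01633444,  0.01531673, -0.001983  ]), 'grasp_force': 0.0, 'gripper_width': 85.12032351218043} 18.700000000000003
top (array([407.9895446 ,  21.50192032, 760.05812432]), array([ 0.19050687, -0.01343137, -0.98159397]))
bottle_red [(array([332., 227.]), 0.55, array([498.3, -12.8]))] [(array([324., 211., 344., 234.]), 0.6)]
bottle_green [(array([354., 189.]), 0.64, array([573.3, -60.2]))] [(array([345., 168., 365., 200.]), 0.6)]
bottle_blue [(array([
[... 1590 characters left out ...]
y([570.3, -53.2]))] [(array([301., 189., 314., 216.]), 0.51), (array([297., 110., 388., 148.]), 0.4)]
pad_blue [(array([314., 228.]), 0.6, array([557.7,  57. ])), (array([342., 208.]), 0.48, array([505.1, -10. ]))] [(array([304., 223., 328., 240.]), 0.72)]
organiser [(array([317., 214.]), 0.91, array([557.2,   8.5]))] [(array([290., 172., 368., 247.]), 0.83), (array([331., 163., 355., 213.]), 0.73)]
tray [(array([342., 133.]), 0.82, array([ 527.8, -313.4])), (array([329., 332.]), 0.39, array([503.7, 303.7]))] [(array([299., 109., 388., 150.]), 0.84)]
coaster [(array([329., 335.]), 0.96, array([502.6, 309.6]))] [(array([308., 312., 351., 351.]), 0.76), (array([333., 163., 354., 214.]), 0.36)]
```

View pics/top0.png

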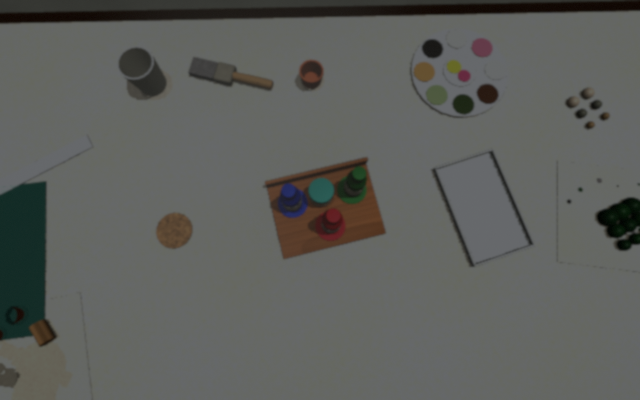

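View pics/side0.png

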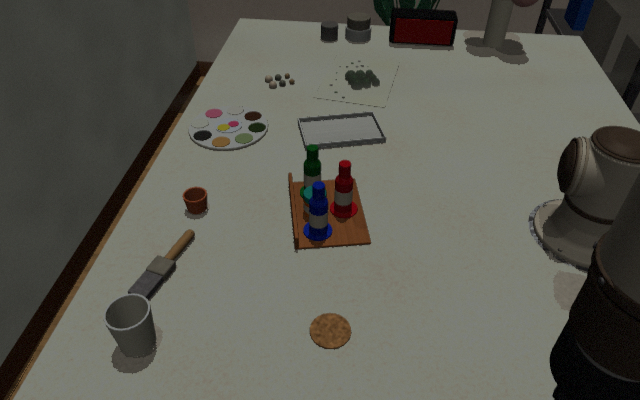

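Top: caps red (333,214), green (359,173), blue (290,190), lid (321,191), tray around (482,208), coaster (174,230). The side view agrees. Next I'll enlarge both for accurate segmentation.

```bash
python3 - <<'E'
from h import *
a=cv2.imread("pics/top0.png")[150:265,258:392]
b=cv2.imread("pics/side0.png")[140:250,285:375]
f=lambda x:cv2.resize(cv2.convertScaleAbs(x,alpha=1.8),None,fx=4.4,fy=4.4,interpolation=cv2.INTER_CUBIC)[:480]
A,B=f(a),cv2.resize(f(b),(200*0+300,366));
C=np.zeros((600,800,3),np.uint8);A=cv2.resize(A,(500,429));C[:429,:500]=A;C[:366,500:]=B;cv2.imwrite("pics/z.png",C)
im=imaging.get_image("top");F=im["frame"].astype(int)
print(im["fx"],im["fy"],im["cx"],im["cy"])
hsv=cv2.cvtColor(im["frame"],cv2.COLOR_RGB2HSV)
for n,p in dict(red=(333,214),redbody=(331,232),green=(359,173),greenpad=(345,190),blue=(290,190),bluepad=(282,208),lid=(321,191),coaster=(174,230),wood=(300,240),desk=(230,230),tray=(482,208),trayw=(452,210)).items(): print(n,F[p[1],p[0]],hsv[p[1],p[0]])
E
```

```text
381.14447235237867 381.14447235237867 319.20307166717663 199.62079001956081
red [98 32 35] [179 172  98]
redbody [45 35 31] [ 9 79 45]
green [33 68 36] [ 63 131  68]
greenpad [31 33 27] [40 46 33]
blue [38 45 97] [116 155  97]
bluepad [33 36 60] [117 115  60]
lid [41 88 82] [ 86 136  88]
coaster [83 65 48] [ 15 108  83]
wood [88 60 41] [ 12 136  88]
desk [102 104 102] [ 60   5 104]
tray [102 105 107] [102  12 107]
trayw [81 83 83] [90  6 83]
```

View pics/z.png

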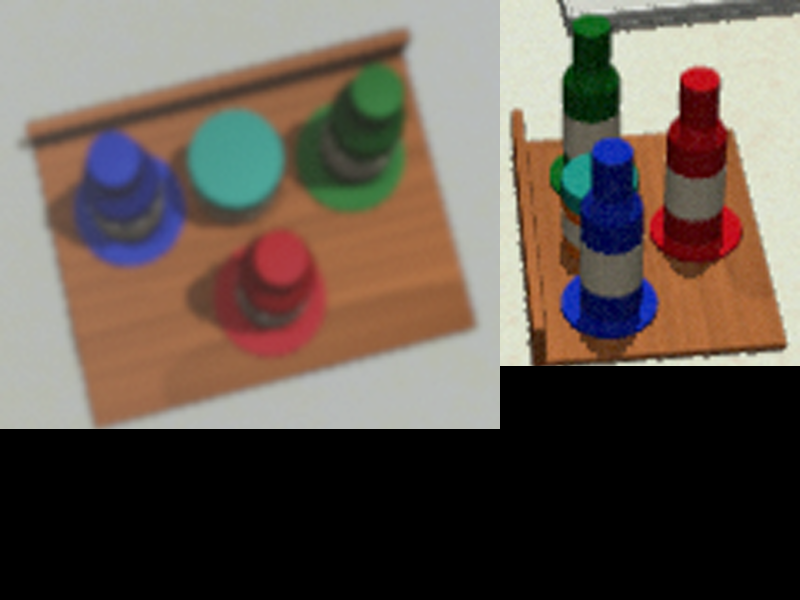

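The crop shows each bottle centred on its pad with cap tops clearly visible, and the lid is clear. I'll fit the poses from those features.

```bash
python3 - <<'E'
from h import *
from scipy.optimize import least_squares
im=imaging.get_image("top")
sd=imaging.get_image("side")
caps=dict(b=(289.1,190.7),r=(333.3,215.6),g=(358.8,173.2));pads=dict(b=(293.1,203.2),r=(330.4,226.3),g=(352.1,189.7))
for k in caps: print(k,"cap",at(im,caps[k],129)[:2],"pad",at(im,pads[k],9)[:2])
print("lid",at(im,(321.5,189.9),61)[:2])
# side view crop: x scale 300/396*4.4, y: 484->480 rows ->366
sx=300/90; sy=366/(480/4.4)
S=lambda u,v:(285+(u-500)/sx,140+v/sy)
for k,p,q in(("b",(614,150),(609,303)),("r",(700,78),(696,233)),("g",(592,25),(594,183))): print("side",k,at(sd,S(*p),129)[:2],at(sd,S(*q),9)[:2])
hsv=cv2.cvtColor(im["frame"],cv2.COLOR_RGB2HSV);F=im["frame"]
def blob(img,rng,win,dark=False):
    h=cv2.cvtColor(img["frame"],cv2.COLOR_RGB2HSV);m=cv2.inRange(h,*map(np.array,rng));w=np.zeros_like(m);w[win[1]:win[3],win[0]:win[2]]=1
    return m*w
m=blob(im,((5,60,40),(25,255,255)),(145,200,205,260));M=cv2.moments(m,True);print("coaster",at(im,(M['m10']/M['m00'],M['m01']/M['m00']),4),M['m00'])
m=blob(sd,((5,60,40),(25,255,255)),(295,300,365,360));M=cv2.moments(m,True);print("coaster side",at(sd,(M['m10']/M['m00'],M['m01']/M['m00']),4),M['m00'])
m=blob(im,((80,80,60),(95,255,255)),(300,170,340,215));M=cv2.moments(m,True);print("lid seg",at(im,(M['m10']/M['m00'],M['m01']/M['m00']),61),M['m00'])
g=cv2.cvtColor(F,cv2.COLOR_RGB2GRAY);m=((g<75)*255).astype(np.uint8);w=np.zeros_like(m);w[140:275,425:540]=255;m&=w
r=cv2.minAreaRect(cv2.findNonZero(m));print("tray",[at(im,p,16)[:2] for p in cv2.boxPoints(r)])
g=cv2.cvtColor(sd["frame"],cv2.COLOR_RGB2GRAY);
E
```

```text
b cap [547.2  63.4] pad [547.8  63.7]
r cap [502.6  -9.9] pad [499.3  -9.4]
g cap [574.7 -56.2] pad [572.4 -55.8]
lid [562.1   7.1]
side b [548.   65.2] [549.6  67.2]
side r [503.8  -9. ] [500.8  -3.4]
side g [575.2 -55.6] [572.3 -44.7]
coaster [500.7 301.3   4. ] 974.0
coaster side [502.1 303.1   4. ] 1195.0
lid seg [561.5   8.3  61. ] 477.0
tray [array([ 608.9, -216.3]), array([ 658.1, -350.1]), array([ 453.5, -403.2]), array([ 409.5, -275.1])]
```

Emit:
arm_command --rows '[{"grip":1,"linear":[49,39,0],"rot":[0,0,-0.1]},{"grip":1,"linear":[98,78,0],"rot":[0,0,-0.2]},{"grip":1,"linear":[147,117,0],"rot":[0,0,-0.3]},{"grip":1,"linear":[196,156,0],"rot":[0,0,-0.4]},{"grip":1,"linear":[245,195,0],"rot":[0,0,-0.437]},{"grip":1,"linear":[294,234,0],"rot":[0,0,-0.437]},{"grip":1,"linear":[343,273,0],"rot":[0,0,-0.437]},{"grip":1,"linear":[392,312,0],"rot":[0,0,-0.437]},{"grip":1,"linear":[392,312,0],"rot":[0,0,-0.437]},{"grip":1,"linear":[392,312,0],"rot":[0,0,-0.437]}]'

```text
clock: 3.5
position: [487.6, 117.6, 231.3]
ee_rot: [1.0, -0.0, -0.0, -0.0]
contact_force: [0.2, 0.6, -0.5]
gripper_width: 85.3
grasp_force: 0.0
```

Emit:
arm_command --rows '[{"grip":1,"linear":[25,50,0],"rot":[0,0,0]},{"grip":1,"linear":[50,100,0],"rot":[0,0,0]},{"grip":1,"linear":[75,150,0],"rot":[0,0,0]},{"grip":1,"linear":[87,173,10],"rot":[0,0,0]},{"grip":1,"linear":[87,173,50],"rot":[0,0,0]},{"grip":1,"linear":[87,173,80],"rot":[0,0,0]}]'

```text
clock: 4.25
position: [574.4, -53.6, 149.9]
ee_rot: [1.0, 0.001, -0.0, -0.0]
contact_force: [0.4, -0.2, -0.3]
gripper_width: 85.4
grasp_force: 0.0
```

```bash
python3 - <<'E'
from h import *
im=imaging.get_image("top");sd=imaging.get_image("side");print(arm.read_state()["position"])
a=im["frame"][110:260,250:410];b=sd["frame"][70:250,270:400]
f=lambda x,h:cv2.resize(cv2.convertScaleAbs(x,alpha=1.8),None,fx=h/x.shape[0],fy=h/x.shape[0],interpolation=cv2.INTER_CUBIC)
C=np.hstack([f(a,400),f(b,400)]);print(C.shape);cv2.imwrite("pics/a1.png",C[:,:,::-1])
E
```

```text
[572.20300009 -53.65137976 147.74228171]
(400, 716, 3)
```

View pics/a1.png

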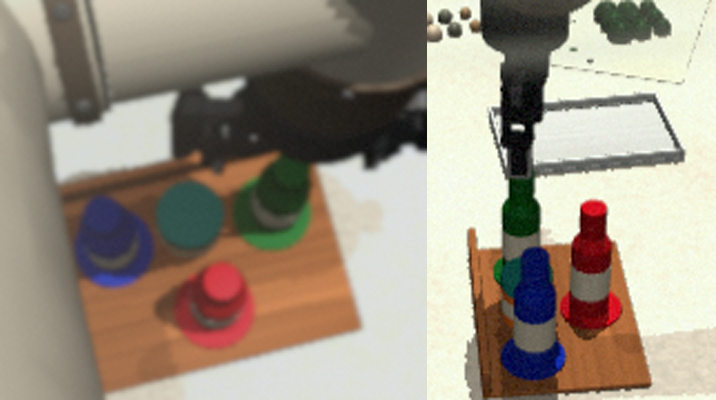

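The side view shows the finger directly over the green cap (about (521,180) in the crop). Going down to grip.

Emit:
arm_command --rows '[{"grip":1,"linear":[0,1,25],"rot":[0,0,0]},{"grip":1,"linear":[0,1,45],"rot":[0,0,0]},{"grip":1,"linear":[0,1,52],"rot":[0,0,0]},{"grip":1,"linear":[0,1,52],"rot":[0,0,0]},{"grip":0.5,"linear":[0,1,52],"rot":[0,0,0]},{"grip":0.2,"linear":[0,1,52],"rot":[0,0,0]},{"grip":0,"linear":[0,1,52],"rot":[0,0,0]},{"grip":0,"linear":[0,1,52],"rot":[0,0,0]},{"grip":0,"linear":[0,1,52],"rot":[0,0,0]},{"grip":0,"linear":[0,1,52],"rot":[0,0,0]}]'

```text
clock: 5.6
position: [575.0, -56.4, 99.9]
ee_rot: [1.0, 0.0, 0.001, 0.0]
contact_force: [-0.5, -0.8, 4.5]
gripper_width: 23.4
grasp_force: 58.6
```

Emit:
arm_command --rows '[{"grip":0,"linear":[0,0,-20],"rot":[0,0,0]},{"grip":0,"linear":[0,0,-45],"rot":[0,0,0]},{"grip":0,"linear":[0,20,-60],"rot":[0,0,0]},{"grip":0,"linear":[3,55,-60],"rot":[0,0,0]},{"grip":0,"linear":[6,95,-60],"rot":[0,0,0]},{"grip":0,"linear":[9,135,-60],"rot":[0,0,0]},{"grip":0,"linear":[11,175,-60],"rot":[0,0,0]},{"grip":0,"linear":[13,210,-60],"rot":[0,0,0]},{"grip":0,"linear":[13,232,-60],"rot":[0,0,0]},{"grip":0,"linear":[13,241,-60],"rot":[0,0,0]}]'

```text
clock: 6.85
position: [586.9, -298.4, 158.5]
ee_rot: [1.0, -0.001, -0.001, -0.0]
contact_force: [0.6, 0.5, -1.4]
gripper_width: 23.1
grasp_force: 58.9
```

Emit:
arm_command --rows '[{"grip":0,"linear":[0,0,15],"rot":[0,0,0]},{"grip":0,"linear":[0,0,35],"rot":[0,0,0]},{"grip":0,"linear":[0,0,52],"rot":[0,0,0]},{"grip":0,"linear":[0,0,59],"rot":[0,0,0]},{"grip":0,"linear":[0,0,62],"rot":[0,0,0]},{"grip":0,"linear":[0,0,64],"rot":[0,0,0]},{"grip":0,"linear":[0,0,64],"rot":[0,0,0]}]'

```text
clock: 7.72
position: [587.9, -297.3, 95.8]
ee_rot: [1.0, 0.0, 0.0, 0.0]
contact_force: [0.1, 0.5, -1.0]
gripper_width: 23.4
grasp_force: 58.9
```

```bash
python3 - <<'E'
from h import *
im=imaging.get_image("top");sd=imaging.get_image("side")
a=im["frame"][120:290,410:570];b=sd["frame"][50:180,250:420]
f=lambda x:cv2.resize(cv2.convertScaleAbs(x,alpha=1.6),(400,int(400*x.shape[0]/x.shape[1])),interpolation=cv2.INTER_CUBIC)[:300]
C=np.hstack([f(a),f(b)]);cv2.imwrite("pics/a2.png",C[:,:,::-1])
E
```

```text
(no output)
```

View pics/a2.png

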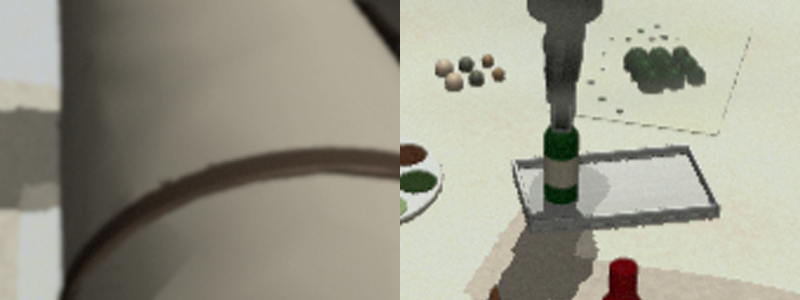

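Emit:
arm_command --rows '[{"grip":0,"linear":[0,0,1],"rot":[0,0,0]},{"grip":0.2,"linear":[0,0,1],"rot":[0,0,0]},{"grip":0.5,"linear":[0,0,1],"rot":[0,0,0]},{"grip":1,"linear":[0,0,1],"rot":[0,0,0]},{"grip":1,"linear":[0,0,1],"rot":[0,0,0]},{"grip":1,"linear":[0,0,1],"rot":[0,0,0]},{"grip":1,"linear":[0,0,-20],"rot":[0,0,0]},{"grip":1,"linear":[0,0,-55],"rot":[0,0,0]},{"grip":1,"linear":[0,0,-70],"rot":[0,0,0]}]'

```text
clock: 8.95
position: [588.6, -297.6, 167.6]
ee_rot: [1.0, 0.0, 0.002, 0.001]
contact_force: [-0.1, 0.2, 0.3]
gripper_width: 85.4
grasp_force: 0.0
```

Emit:
arm_command --rows '[{"grip":1,"linear":[-5,-50,0],"rot":[0,0,0]},{"grip":1,"linear":[-11,-100,0],"rot":[0,0,0]},{"grip":1,"linear":[-17,-150,0],"rot":[0,0,0]},{"grip":1,"linear":[-23,-200,0],"rot":[0,0,0]},{"grip":1,"linear":[-28,-250,0],"rot":[0,0,0]},{"grip":1,"linear":[-34,-300,0],"rot":[0,0,0]},{"grip":1,"linear":[-38,-345,0],"rot":[0,0,0]},{"grip":1,"linear":[-40,-361,0],"rot":[0,0,0]},{"grip":1,"linear":[-40,-361,15],"rot":[0,0,0]}]'

```text
clock: 10.07
position: [548.2, 64.6, 150.6]
ee_rot: [1.0, 0.001, 0.001, -0.0]
contact_force: [-0.3, -0.1, -0.9]
gripper_width: 85.4
grasp_force: 0.0
```

Emit:
arm_command --rows '[{"grip":1,"linear":[0,0,25],"rot":[0,0,0]},{"grip":1,"linear":[0,0,45],"rot":[0,0,0]},{"grip":1,"linear":[0,0,51],"rot":[0,0,0]},{"grip":1,"linear":[0,0,51],"rot":[0,0,0]},{"grip":0.5,"linear":[0,0,51],"rot":[0,0,0]},{"grip":0.2,"linear":[0,0,51],"rot":[0,0,0]},{"grip":0,"linear":[0,0,51],"rot":[0,0,0]},{"grip":0,"linear":[0,0,51],"rot":[0,0,0]},{"grip":0,"linear":[0,0,51],"rot":[0,0,0]},{"grip":0,"linear":[0,0,51],"rot":[0,0,0]}]'

```text
clock: 11.32
position: [548.2, 64.0, 99.9]
ee_rot: [1.0, 0.0, 0.001, -0.0]
contact_force: [-0.0, 0.3, 4.2]
gripper_width: 23.2
grasp_force: 58.7
```

Emit:
arm_command --rows '[{"grip":0,"linear":[0,0,-20],"rot":[0,0,0]},{"grip":0,"linear":[0,0,-60],"rot":[0,0,0]},{"grip":0,"linear":[0,0,-100],"rot":[0,0,0]},{"grip":0,"linear":[0,0,-140],"rot":[0,0,0]},{"grip":0,"linear":[0,0,-155],"rot":[0,0,0]},{"grip":0,"linear":[0,15,-155],"rot":[0,0,0]},{"grip":0,"linear":[-2,50,-155],"rot":[0,0,0]},{"grip":0,"linear":[-4,90,-155],"rot":[0,0,0]},{"grip":0,"linear":[-6,130,-155],"rot":[0,0,0]},{"grip":0,"linear":[-8,170,-155],"rot":[0,0,0]}]'

```text
clock: 12.58
position: [537.9, -108.1, 251.5]
ee_rot: [1.0, -0.0, -0.003, -0.0]
contact_force: [0.7, 0.3, -2.2]
gripper_width: 23.4
grasp_force: 58.8
```

Emit:
arm_command --rows '[{"grip":0,"linear":[-2,40,0],"rot":[0,0,0]},{"grip":0,"linear":[-4,80,10],"rot":[0,0,0]},{"grip":0,"linear":[-6,120,30],"rot":[0,0,0]},{"grip":0,"linear":[-8,160,50],"rot":[0,0,0]},{"grip":0,"linear":[-9,190,70],"rot":[0,0,0]},{"grip":0,"linear":[-10,204,90],"rot":[0,0,0]},{"grip":0,"linear":[-10,207,110],"rot":[0,0,0]},{"grip":0,"linear":[-10,207,130],"rot":[0,0,0]},{"grip":0,"linear":[-10,207,145],"rot":[0,0,0]},{"grip":0,"linear":[-10,207,153],"rot":[0,0,0]}]'

```text
clock: 13.82
position: [528.3, -313.1, 99.1]
ee_rot: [1.0, -0.0, -0.002, -0.001]
contact_force: [0.3, 0.6, -0.4]
gripper_width: 23.4
grasp_force: 58.8
```

Emit:
arm_command --rows '[{"grip":0,"linear":[0,0,3],"rot":[0,0,0]},{"grip":0,"linear":[0,0,6],"rot":[0,0,0]},{"grip":0,"linear":[0,0,7],"rot":[0,0,0]},{"grip":0.2,"linear":[0,0,7],"rot":[0,0,0]},{"grip":0.5,"linear":[0,0,7],"rot":[0,0,0]},{"grip":1,"linear":[0,0,7],"rot":[0,0,0]},{"grip":1,"linear":[0,0,7],"rot":[0,0,0]},{"grip":1,"linear":[0,0,-15],"rot":[0,0,0]},{"grip":1,"linear":[0,0,-45],"rot":[0,0,0]},{"grip":1,"linear":[0,0,-64],"rot":[0,0,0]}]'

```text
clock: 15.08
position: [530.2, -313.4, 166.9]
ee_rot: [1.0, 0.0, 0.001, 0.0]
contact_force: [-0.3, 0.0, -0.3]
gripper_width: 85.3
grasp_force: 0.0
```

Emit:
arm_command --rows '[{"grip":1,"linear":[-4,-50,0],"rot":[0,0,0]},{"grip":1,"linear":[-9,-100,0],"rot":[0,0,0]},{"grip":1,"linear":[-13,-150,0],"rot":[0,0,0]},{"grip":1,"linear":[-18,-200,0],"rot":[0,0,0]},{"grip":1,"linear":[-22,-250,0],"rot":[0,0,0]},{"grip":1,"linear":[-26,-290,0],"rot":[0,0,0]},{"grip":1,"linear":[-27,-304,0],"rot":[0,0,0]},{"grip":1,"linear":[-27,-304,15],"rot":[0,0,0]},{"grip":1,"linear":[-27,-304,35],"rot":[0,0,0]},{"grip":1,"linear":[-27,-304,50],"rot":[0,0,0]}]'

```text
clock: 16.32
position: [501.8, -10.7, 113.4]
ee_rot: [1.0, -0.001, -0.001, 0.0]
contact_force: [-0.5, -0.3, 0.3]
gripper_width: 85.5
grasp_force: 0.0
```

Emit:
arm_command --rows '[{"grip":1,"linear":[0,0,12],"rot":[0,0,0]},{"grip":1,"linear":[0,0,16],"rot":[0,0,0]},{"grip":1,"linear":[0,0,16],"rot":[0,0,0]},{"grip":0.5,"linear":[0,0,16],"rot":[0,0,0]},{"grip":0.2,"linear":[0,0,16],"rot":[0,0,0]},{"grip":0,"linear":[0,0,16],"rot":[0,0,0]},{"grip":0,"linear":[0,0,16],"rot":[0,0,0]},{"grip":0,"linear":[0,0,16],"rot":[0,0,0]},{"grip":0,"linear":[0,0,16],"rot":[0,0,0]}]'

```text
clock: 17.45
position: [503.0, -9.2, 99.8]
ee_rot: [1.0, 0.0, 0.0, 0.0]
contact_force: [-0.9, -1.0, 3.3]
gripper_width: 23.7
grasp_force: 58.6
```

Emit:
arm_command --rows '[{"grip":0,"linear":[0,0,-20],"rot":[0,0,0]},{"grip":0,"linear":[0,0,-50],"rot":[0,0,0]},{"grip":0,"linear":[-3,20,-60],"rot":[0,0,0]},{"grip":0,"linear":[-10,60,-60],"rot":[0,0,0]},{"grip":0,"linear":[-15,110,-60],"rot":[0,0,0]},{"grip":0,"linear":[-20,160,-60],"rot":[0,0,0]},{"grip":0,"linear":[-25,210,-60],"rot":[0,0,0]},{"grip":0,"linear":[-29,260,-60],"rot":[0,0,0]},{"grip":0,"linear":[-31,300,-60],"rot":[0,0,0]},{"grip":0,"linear":[-31,320,-60],"rot":[0,0,0]}]'

```text
clock: 18.7
position: [470.8, -330.7, 158.2]
ee_rot: [1.0, -0.001, -0.001, -0.001]
contact_force: [0.5, 0.1, -1.0]
gripper_width: 23.5
grasp_force: 58.9
```

Emit:
arm_command --rows '[{"grip":0,"linear":[0,0,15],"rot":[0,0,0]},{"grip":0,"linear":[0,0,35],"rot":[0,0,0]},{"grip":0,"linear":[0,0,52],"rot":[0,0,0]},{"grip":0,"linear":[0,0,60],"rot":[0,0,0]},{"grip":0,"linear":[0,0,64],"rot":[0,0,0]},{"grip":0,"linear":[0,0,65],"rot":[0,0,0]},{"grip":0,"linear":[0,0,65],"rot":[0,0,0]},{"grip":0.2,"linear":[0,0,65],"rot":[0,0,0]},{"grip":0.5,"linear":[0,0,65],"rot":[0,0,0]},{"grip":1,"linear":[0,0,65],"rot":[0,0,0]}]'

```text
clock: 19.95
position: [471.8, -329.4, 94.5]
ee_rot: [1.0, 0.0, 0.0, 0.0]
contact_force: [-0.0, -0.1, 0.2]
gripper_width: 59.1
grasp_force: 0.0
```

Emit:
arm_command --rows '[{"grip":1,"linear":[0,0,0],"rot":[0,0,0]},{"grip":1,"linear":[0,0,0],"rot":[0,0,0]},{"grip":1,"linear":[0,0,-20],"rot":[0,0,0]},{"grip":1,"linear":[0,0,-55],"rot":[0,0,0]},{"grip":1,"linear":[0,0,-75],"rot":[0,0,0]},{"grip":1,"linear":[0,-50,-75],"rot":[0,0,0]},{"grip":1,"linear":[0,-100,-75],"rot":[0,0,0]},{"grip":1,"linear":[0,-150,-75],"rot":[0,0,0]},{"grip":1,"linear":[0,-165,-75],"rot":[0,0,0]}]'

```text
clock: 21.08
position: [471.5, -162.2, 169.6]
ee_rot: [1.0, 0.002, 0.0, -0.0]
contact_force: [0.4, -0.8, 0.7]
gripper_width: 85.3
grasp_force: 0.0
```

```bash
python3 - <<'E'
from h import *
im=imaging.get_image("top");sd=imaging.get_image("side")
for n,i in(("top",im),("side",sd)):
  for k,z in dict(pad_red=6,pad_green=6,pad_blue=6,jar=6,bottle_red=4,bottle_green=4,bottle_blue=4).items():
    print(n,k,[(round(x["score"],2),at(i,x["pixel"],z)[:2]) for x in models.tip_of(i,k)[:2]])
a=im["frame"][140:275,250:550];b=sd["frame"][90:260,250:420]
f=lambda x,w:cv2.resize(cv2.convertScaleAbs(x,alpha=1.7),(w,int(w*x.shape[0]/x.shape[1])),interpolation=cv2.INTER_CUBIC)
C=np.zeros((600,800,3),np.uint8);A=f(a,560)[:];B=f(b,340);C[:A.shape[0],:560]=A;C[260:,460:]=B;cv2.imwrite("pics/a3.png",C[:,:,::-1])
E
```

```text
top pad_red []
top pad_green []
top pad_blue []
top jar []
top bottle_red []
top bottle_green []
top bottle_blue []
side pad_red [(0.8, array([503.1, -12.9])), (0.53, array([ 531. , -304.3]))]
side pad_green [(0.5, array([570.5, -54.6]))]
side pad_blue [(0.7, array([ 472.8, -311.1])), (0.57, array([550.8,  67.5]))]
side jar [(0.98, array([567.4,   8.9]))]
side bottle_red [(0.59, array([ 474. , -316.9]))]
side bottle_green [(0.95, array([ 588.9, -300.1]))]
side bottle_blue [(0.78, array([ 531.4, -313.5]))]
```

View pics/a3.png

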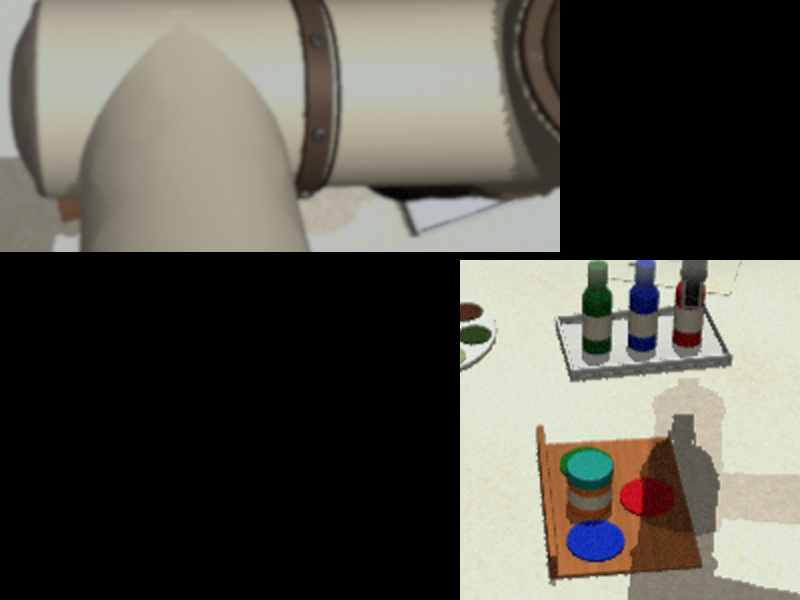

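All three stand well inside the tray; jar and empty red/blue pads are clear in the side view. Measuring the pads and lid there by colour.

```bash
python3 - <<'E'
from h import *
sd=imaging.get_image("side");h=cv2.cvtColor(sd["frame"],cv2.COLOR_RGB2HSV)
def ell(lo,hi,box,z,extra=None):
    m=cv2.inRange(h,np.array(lo),np.array(hi));w=np.zeros_like(m);w[box[1]:box[3],box[0]:box[2]]=255;m&=w
    c=max(cv2.findContours(m,cv2.RETR_EXTERNAL,cv2.CHAIN_APPROX_NONE)[0],key=cv2.contourArea)
    p=np.array([at(sd,q[0],z)[:2] for q in c]);(x,y),r=cv2.minEnclosingCircle(p.astype(np.float32));M=cv2.moments(c)
    print(at(sd,(M['m10']/M['m00'],M['m01']/M['m00']),z)[:2],"circ",round(x,1),round(y,1),round(r,1))
ell((105,100,20),(130,255,255),(295,210,340,250),9)
ell((170,130,20),(180,255,255),(320,190,365,225),9)
ell((0,180,20),(4,255,255),(320,190,365,225),9)
ell((78,100,30),(98,255,255),(295,175,335,215),61)
E
```

```text
[550.6  66.1] circ 549.9 65.1 31.1
[504.2  -6.6] circ 502.2 -7.2 30.6
[498.5 -10.2] circ 502.9 -8.6 32.5
[562.8  15.8] circ 562.7 15.0 31.1
```

Emit:
arm_command --rows '[{"grip":1,"linear":[25,-50,0],"rot":[0,0,0]},{"grip":1,"linear":[50,-100,0],"rot":[0,0,0]},{"grip":1,"linear":[75,-145,0],"rot":[0,0,0]},{"grip":1,"linear":[90,-171,10],"rot":[0,0,0]},{"grip":1,"linear":[90,-171,50],"rot":[0,0,0]},{"grip":1,"linear":[90,-171,85],"rot":[0,0,0]},{"grip":1,"linear":[90,-171,90],"rot":[0,0,0]},{"grip":1,"linear":[90,-171,90],"rot":[0,0,0]}]'

```text
clock: 22.92
position: [562.3, 6.8, 80.0]
ee_rot: [1.0, 0.0, 0.0, 0.0]
contact_force: [0.1, 0.0, 0.1]
gripper_width: 85.3
grasp_force: 0.0
```

```bash
python3 - <<'E'
from h import *
sd=imaging.get_image("side")
b=sd["frame"][110:260,250:420]
cv2.imwrite("pics/a4.png",cv2.resize(cv2.convertScaleAbs(b,alpha=1.7),(600,529),interpolation=cv2.INTER_CUBIC)[:,:,::-1])
E
```

```text
(no output)
```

View pics/a4.png

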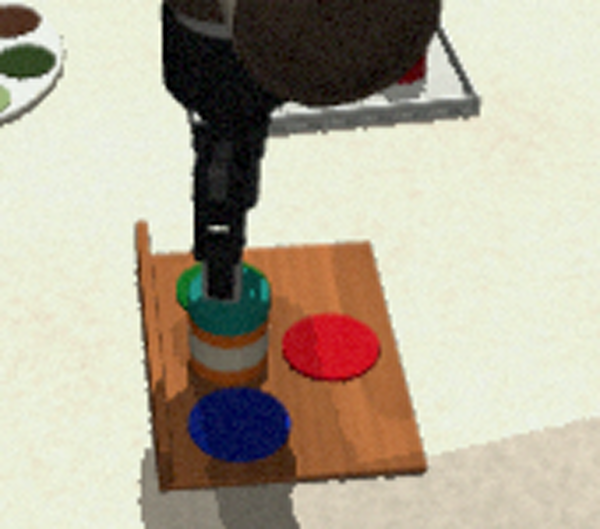

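The near finger (222,298) is about 2 px off the jar axis (229), so I'll shift −2 mm in x and go down.

Emit:
arm_command --rows '[{"grip":1,"linear":[-2,0,15],"rot":[0,0,0]},{"grip":1,"linear":[-2,0,30],"rot":[0,0,0]},{"grip":1,"linear":[-2,0,42],"rot":[0,0,0]},{"grip":1,"linear":[-2,0,45],"rot":[0,0,0]},{"grip":0.7,"linear":[-2,0,45],"rot":[0,0,0]},{"grip":0.5,"linear":[-2,0,45],"rot":[0,0,0]},{"grip":0.3,"linear":[-2,0,45],"rot":[0,0,0]},{"grip":0.2,"linear":[-2,0,45],"rot":[0,0,0]},{"grip":0.2,"linear":[-2,0,45],"rot":[0,0,0]},{"grip":0.2,"linear":[-2,0,45],"rot":[0,0,0]}]'

```text
clock: 24.22
position: [560.4, 7.0, 35.1]
ee_rot: [1.0, 0.0, 0.001, -0.0]
contact_force: [-0.1, 1.4, 4.7]
gripper_width: 47.2
grasp_force: 61.9
```

Emit:
arm_command --rows '[{"grip":0.2,"linear":[0,0,-20],"rot":[0,0,0]},{"grip":0.2,"linear":[0,0,-45],"rot":[0,0,0]},{"grip":0.2,"linear":[-5,-20,-60],"rot":[0,0,0]},{"grip":0.2,"linear":[-12,-60,-60],"rot":[0,0,0]},{"grip":0.2,"linear":[-22,-110,-60],"rot":[0,0,0]},{"grip":0.2,"linear":[-32,-160,-60],"rot":[0,0,0]},{"grip":0.2,"linear":[-42,-210,-60],"rot":[0,0,0]},{"grip":0.2,"linear":[-52,-255,-60],"rot":[0,0,0]},{"grip":0.2,"linear":[-57,-285,-60],"rot":[0,0,0]},{"grip":0.2,"linear":[-58,-295,-55],"rot":[0,0,0]}]'

```text
clock: 25.48
position: [500.7, 303.2, 88.5]
ee_rot: [1.0, 0.001, -0.0, 0.0]
contact_force: [0.8, -0.0, -0.5]
gripper_width: 46.8
grasp_force: 61.9
```

Emit:
arm_command --rows '[{"grip":0.2,"linear":[0,0,15],"rot":[0,0,0]},{"grip":0.2,"linear":[0,0,32],"rot":[0,0,0]},{"grip":0.2,"linear":[0,0,45],"rot":[0,0,0]},{"grip":0.2,"linear":[0,0,49],"rot":[0,0,0]},{"grip":0.2,"linear":[0,0,49],"rot":[0,0,0]}]'

```text
clock: 26.1
position: [501.7, 301.4, 40.0]
ee_rot: [1.0, -0.0, -0.0, 0.0]
contact_force: [-0.5, -0.3, -0.9]
gripper_width: 47.1
grasp_force: 61.9
```

```bash
python3 - <<'E'
from h import *
sd=imaging.get_image("side");im=imaging.get_image("top")
b=sd["frame"][230:380,250:420];a=im["frame"][180:290,120:240]
f=lambda x:cv2.resize(cv2.convertScaleAbs(x,alpha=1.7),(400,350),interpolation=cv2.INTER_CUBIC)
cv2.imwrite("pics/a5.png",np.hstack([f(a),f(b)])[:,:,::-1])
E
```

```text
(no output)
```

View pics/a5.png

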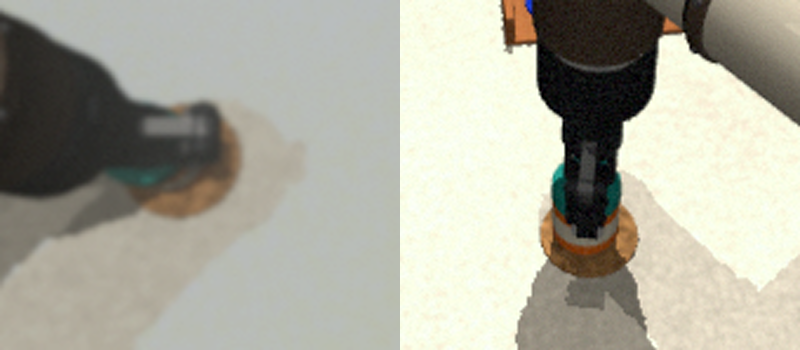

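Jar axis (587) sits over the coaster centre (588) in the side view. Lowering and releasing.

Emit:
arm_command --rows '[{"grip":0.2,"linear":[0,0,4],"rot":[0,0,0]},{"grip":0.2,"linear":[0,0,7],"rot":[0,0,0]},{"grip":0.2,"linear":[0,0,8],"rot":[0,0,0]},{"grip":0.4,"linear":[0,0,8],"rot":[0,0,0]},{"grip":0.6,"linear":[0,0,8],"rot":[0,0,0]},{"grip":1,"linear":[0,0,8],"rot":[0,0,0]},{"grip":1,"linear":[0,0,8],"rot":[0,0,0]},{"grip":1,"linear":[0,0,-10],"rot":[0,0,0]},{"grip":1,"linear":[0,0,-45],"rot":[0,0,0]},{"grip":1,"linear":[0,0,-80],"rot":[0,0,0]}]'

```text
clock: 27.45
position: [501.4, 301.6, 120.9]
ee_rot: [1.0, 0.0, -0.0, 0.0]
contact_force: [-0.2, 0.1, -0.0]
gripper_width: 86.0
grasp_force: 0.0
```

Emit:
arm_command --rows '[{"grip":1,"linear":[0,50,-45],"rot":[0,0,0]},{"grip":1,"linear":[0,100,-45],"rot":[0,0,0]},{"grip":1,"linear":[0,150,-45],"rot":[0,0,0]},{"grip":1,"linear":[0,200,-45],"rot":[0,0,0]},{"grip":1,"linear":[0,250,-45],"rot":[0,0,0]},{"grip":1,"linear":[0,300,-45],"rot":[0,0,0]}]'

```text
clock: 28.2
position: [501.4, 0.2, 165.4]
ee_rot: [1.0, 0.0, 0.0, -0.0]
contact_force: [0.7, -0.1, -1.5]
gripper_width: 85.6
grasp_force: 0.0
```

```bash
python3 - <<'E'
from h import *
sd=imaging.get_image("side");im=imaging.get_image("top")
b=sd["frame"][250:380,250:420];a=im["frame"][180:290,120:240]
f=lambda x:cv2.resize(cv2.convertScaleAbs(x,alpha=1.7),(400,int(400*x.shape[0]/x.shape[1])),interpolation=cv2.INTER_CUBIC)[:300]
cv2.imwrite("pics/a6.png",np.hstack([f(a),f(b)])[:,:,::-1])
h=cv2.cvtColor(im["frame"],cv2.COLOR_RGB2HSV);m=cv2.inRange(h,np.array((78,70,40)),np.array((98,255,255)));m[:,240:]=0;m[:180]=0;m[290:]=0
M=cv2.moments(m,True)
if M['m00']: print(M['m00'],at(im,(M['m10']/M['m00'],M['m01']/M['m00']),59))
E
```

```text
4494.0 [487.4 556.9  59. ]
```

View pics/a6.png

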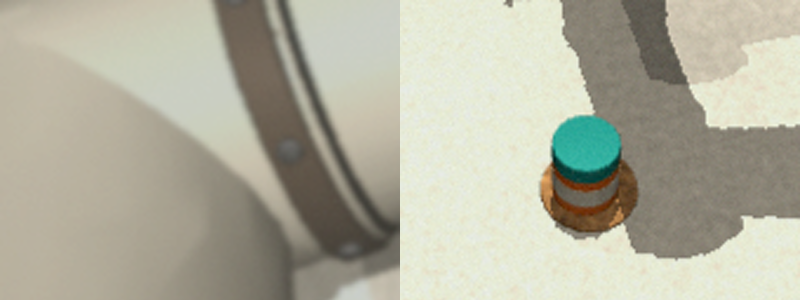

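Jar stands centred on the coaster (jar ≈586, coaster ≈589, in the crop). Now the red bottle back.

Emit:
arm_command --rows '[{"grip":1,"linear":[-5,55,0],"rot":[0,0,0]},{"grip":1,"linear":[-10,110,0],"rot":[0,0,0]},{"grip":1,"linear":[-15,165,0],"rot":[0,0,0]},{"grip":1,"linear":[-20,220,0],"rot":[0,0,0]},{"grip":1,"linear":[-25,275,0],"rot":[0,0,0]},{"grip":1,"linear":[-30,320,0],"rot":[0,0,0]},{"grip":1,"linear":[-30,331,0],"rot":[0,0,0]},{"grip":1,"linear":[-30,331,15],"rot":[0,0,0]},{"grip":1,"linear":[-30,331,40],"rot":[0,0,0]},{"grip":1,"linear":[-30,331,60],"rot":[0,0,0]}]'

```text
clock: 29.55
position: [471.3, -327.1, 103.5]
ee_rot: [1.0, 0.001, -0.001, -0.001]
contact_force: [0.8, -0.6, 0.2]
gripper_width: 85.2
grasp_force: 0.0
```

Emit:
arm_command --rows '[{"grip":1,"linear":[0,0,10],"rot":[0,0,0]},{"grip":1,"linear":[0,0,11],"rot":[0,0,0]},{"grip":0.5,"linear":[0,0,11],"rot":[0,0,0]},{"grip":0.2,"linear":[0,0,11],"rot":[0,0,0]},{"grip":0,"linear":[0,0,11],"rot":[0,0,0]},{"grip":0,"linear":[0,0,11],"rot":[0,0,0]},{"grip":0,"linear":[0,0,11],"rot":[0,0,0]},{"grip":0,"linear":[0,0,11],"rot":[0,0,0]}]'

```text
clock: 30.55
position: [472.1, -329.6, 95.0]
ee_rot: [1.0, 0.0, 0.001, 0.0]
contact_force: [-0.5, -1.2, 4.5]
gripper_width: 23.6
grasp_force: 58.7
```

Emit:
arm_command --rows '[{"grip":0,"linear":[0,0,-20],"rot":[0,0,0]},{"grip":0,"linear":[0,0,-50],"rot":[0,0,0]},{"grip":0,"linear":[3,-20,-60],"rot":[0,0,0]},{"grip":0,"linear":[8,-60,-60],"rot":[0,0,0]},{"grip":0,"linear":[12,-110,-60],"rot":[0,0,0]},{"grip":0,"linear":[17,-160,-60],"rot":[0,0,0]},{"grip":0,"linear":[22,-210,-60],"rot":[0,0,0]},{"grip":0,"linear":[27,-260,-60],"rot":[0,0,0]},{"grip":0,"linear":[30,-300,-60],"rot":[0,0,0]},{"grip":0,"linear":[30,-320,-60],"rot":[0,0,0]}]'

```text
clock: 31.8
position: [500.4, -6.5, 153.2]
ee_rot: [1.0, 0.001, -0.001, -0.0]
contact_force: [-0.2, 0.1, -1.2]
gripper_width: 23.3
grasp_force: 59.0
```

Emit:
arm_command --rows '[{"grip":0,"linear":[0,0,15],"rot":[0,0,0]},{"grip":0,"linear":[0,0,35],"rot":[0,0,0]},{"grip":0,"linear":[0,0,48],"rot":[0,0,0]},{"grip":0,"linear":[0,0,53],"rot":[0,0,0]},{"grip":0,"linear":[0,0,54.5],"rot":[0,0,0]},{"grip":0,"linear":[0,0,54.5],"rot":[0,0,0]}]'

```text
clock: 32.55
position: [501.8, -9.3, 100.1]
ee_rot: [1.0, -0.0, 0.0, -0.0]
contact_force: [0.2, 0.4, -0.7]
gripper_width: 23.0
grasp_force: 59.2
```

```bash
python3 - <<'E'
from h import *
sd=imaging.get_image("side")
b=sd["frame"][90:260,250:420]
cv2.imwrite("pics/a7.png",cv2.resize(cv2.convertScaleAbs(b,alpha=1.7),(590,590),interpolation=cv2.INTER_CUBIC)[:,:,::-1])
E
```

```text
(no output)
```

View pics/a7.png

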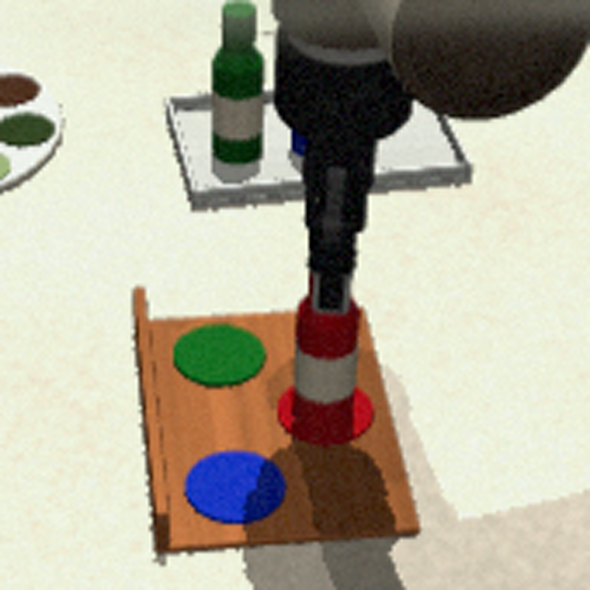

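Bottle base (x≈324) is centred on the red pad (278–373) across the view; depth margin I'll measure numerically along that column.

```bash
python3 - <<'E'
from h import *
sd=imaging.get_image("side")
for y in range(196,222): print(y,[tuple(int(v) for v in sd["frame"][y,x]) for x in(339,343,347)],at(sd,(343,y),9)[:2])
print(proj(sd,(501.6,-9.2+19,9)),proj(sd,(501.6,-9.2+19,10)),proj(sd,(501.6,21,9)),proj(sd,(501.6,21,6)))
E
```

```text
196 [(63, 61, 52), (63, 59, 51), (59, 58, 49)] [505.8 -47.8]
197 [(60, 56, 49), (63, 60, 52), (61, 60, 53)] [505.6 -44.4]
198 [(62, 58, 50), (63, 59, 53), (63, 60, 51)] [505.3 -41. ]
199 [(61, 58, 51), (68, 64, 56), (62, 60, 52)] [505.1 -37.6]
200 [(64, 60, 52), (63, 59, 50), (63, 59, 52)] [504.8 -34.3]
201 [(62, 58, 50), (67, 62, 55), (58, 57, 48)] [504.6 -30.9]
202 [(65, 61, 54), (65, 61, 52), (61, 60, 51)] [504.3 -27.6]
203 [(62, 57, 51), (65, 62, 53), (60, 57, 49)] [504.1 -24.3]
204 [(63, 60, 51), (62, 59, 53), (63, 61, 54)] [503.8 -21. ]
205 [(55, 30, 28), (62, 60, 50), (58, 37, 36)] [503.6 -17.7]
206 [(46, 1, 1), (52, 24, 24), (45, 1, 6)] [503.4 -14.4]
207 [(47, 1, 4), (53, 13, 16), (47, 1, 1)] [503.1 -11.1]
208 [(49, 3, 6), (47, 1, 1), (44, 1, 1)] [502.9  -7.9]
209 [(49, 11, 13), (50, 5, 3), (48, 6, 6)] [502.6  -4.7]
210 [(48, 1, 1), (49, 2, 7), (48, 1, 6)] [502.4  -1.4]
211 [(51, 7, 9), (50, 6, 10), (46, 1, 6)] [502.2   1.8]
212 [(49, 6, 7), (50, 1, 1), (49, 7, 10)] [501.9   5. ]
213 [(48, 4, 3), (48, 1, 2), (45, 1, 3)] [501.7   8.1]
214 [(48, 2, 6), (48, 5, 5), (48, 3, 5)] [501.5  11.3]
215 [(46, 1, 1), (48, 2, 4), (45, 1, 1)] [501.2  14.4]
216 [(49, 5, 5), (50, 8, 11), (45, 2, 3)] [501.   17.6]
217 [(49, 4, 10), (49, 1, 5), (49, 1, 3)] [500.8  20.7]
218 [(44, 23, 15), (44, 15, 9), (42, 19, 8)] [500.5  23.8]
219 [(44, 25, 12), (43, 25, 18), (42, 26, 9)] [500.3  26.9]
220 [(41, 21, 12), (41, 22, 11), (43, 26, 13)] [500.1  30. ]
221 [(44, 30, 17), (45, 27, 19), (40, 22, 7)] [499.8  33. ]
(np.float64(342.9823775564322), np.float64(213.52710226619612)) (np.float64(343.0015258083801), np.float64(213.18244929886228)) (np.float64(342.59200561346665), np.float64(217.06596756238852)) (np.float64(342.5349600040613), np.float64(218.09906360481517))
```

Pad's front edge (row ≈217.7) matches a pad centre of y ≈ −9, where the gripper holds the bottle. Releasing, then fetching blue.

Emit:
arm_command --rows '[{"grip":0,"linear":[0,0,1],"rot":[0,0,0]},{"grip":0.2,"linear":[0,0,1],"rot":[0,0,0]},{"grip":0.5,"linear":[0,0,1],"rot":[0,0,0]},{"grip":1,"linear":[0,0,1],"rot":[0,0,0]},{"grip":1,"linear":[0,0,1],"rot":[0,0,0]},{"grip":1,"linear":[0,0,1],"rot":[0,0,0]},{"grip":1,"linear":[0,0,-20],"rot":[0,0,0]},{"grip":1,"linear":[0,0,-50],"rot":[0,0,0]},{"grip":1,"linear":[0,0,-65],"rot":[0,0,0]}]'

```text
clock: 33.78
position: [502.2, -9.1, 166.2]
ee_rot: [1.0, 0.0, 0.001, -0.0]
contact_force: [0.5, 0.9, -0.8]
gripper_width: 85.3
grasp_force: 0.0
```

Emit:
arm_command --rows '[{"grip":1,"linear":[5,50,0],"rot":[0,0,0]},{"grip":1,"linear":[10,100,0],"rot":[0,0,0]},{"grip":1,"linear":[15,150,0],"rot":[0,0,0]},{"grip":1,"linear":[20,200,0],"rot":[0,0,0]},{"grip":1,"linear":[25,250,0],"rot":[0,0,0]},{"grip":1,"linear":[28,290,0],"rot":[0,0,0]},{"grip":1,"linear":[28,304,0],"rot":[0,0,0]},{"grip":1,"linear":[28,304,15],"rot":[0,0,0]},{"grip":1,"linear":[28,304,40],"rot":[0,0,0]},{"grip":1,"linear":[28,304,60],"rot":[0,0,0]}]'

```text
clock: 35.02
position: [528.8, -311.2, 102.8]
ee_rot: [1.0, 0.001, -0.001, -0.001]
contact_force: [1.1, 0.5, 0.0]
gripper_width: 85.4
grasp_force: 0.0
```

Emit:
arm_command --rows '[{"grip":1,"linear":[0,0,9],"rot":[0,0,0]},{"grip":1,"linear":[0,0,10.5],"rot":[0,0,0]},{"grip":0.5,"linear":[0,0,10.5],"rot":[0,0,0]},{"grip":0.2,"linear":[0,0,10.5],"rot":[0,0,0]},{"grip":0,"linear":[0,0,10.5],"rot":[0,0,0]},{"grip":0,"linear":[0,0,10.5],"rot":[0,0,0]},{"grip":0,"linear":[0,0,10.5],"rot":[0,0,0]},{"grip":0,"linear":[0,0,10.5],"rot":[0,0,0]}]'

```text
clock: 36.02
position: [530.1, -313.4, 95.0]
ee_rot: [1.0, 0.0, 0.001, 0.0]
contact_force: [1.2, 0.4, 3.7]
gripper_width: 23.2
grasp_force: 58.9
```

Emit:
arm_command --rows '[{"grip":0,"linear":[0,0,-20],"rot":[0,0,0]},{"grip":0,"linear":[0,0,-60],"rot":[0,0,0]},{"grip":0,"linear":[0,0,-100],"rot":[0,0,0]},{"grip":0,"linear":[1,-20,-140],"rot":[0,0,0]},{"grip":0,"linear":[3,-60,-160],"rot":[0,0,0]},{"grip":0,"linear":[5,-100,-160],"rot":[0,0,0]},{"grip":0,"linear":[7,-145,-160],"rot":[0,0,0]},{"grip":0,"linear":[9,-190,-160],"rot":[0,0,0]},{"grip":0,"linear":[11,-235,-160],"rot":[0,0,0]},{"grip":0,"linear":[13,-280,-160],"rot":[0,0,0]}]'

```text
clock: 37.28
position: [542.0, -31.8, 253.5]
ee_rot: [1.0, -0.0, -0.001, -0.0]
contact_force: [0.7, 0.2, -0.6]
gripper_width: 23.2
grasp_force: 58.9
```

Emit:
arm_command --rows '[{"grip":0,"linear":[2,-40,0],"rot":[0,0,0]},{"grip":0,"linear":[5,-75,0],"rot":[0,0,0]},{"grip":0,"linear":[6,-95,10],"rot":[0,0,0]},{"grip":0,"linear":[6,-98,40],"rot":[0,0,0]},{"grip":0,"linear":[6,-98,75],"rot":[0,0,0]},{"grip":0,"linear":[6,-98,110],"rot":[0,0,0]},{"grip":0,"linear":[6,-98,135],"rot":[0,0,0]},{"grip":0,"linear":[6,-98,149],"rot":[0,0,0]},{"grip":0,"linear":[6,-98,154],"rot":[0,0,0]},{"grip":0,"linear":[6,-98,155],"rot":[0,0,0]}]'

```text
clock: 38.52
position: [549.2, 64.8, 99.9]
ee_rot: [1.0, 0.0, 0.001, -0.0]
contact_force: [-0.7, -1.4, 2.7]
gripper_width: 23.3
grasp_force: 59.1
```

Emit:
arm_command --rows '[{"grip":0,"linear":[0,0,0.5],"rot":[0,0,0]},{"grip":0,"linear":[0,0,0.5],"rot":[0,0,0]},{"grip":0.2,"linear":[0,0,0.5],"rot":[0,0,0]},{"grip":0.5,"linear":[0,0,0.5],"rot":[0,0,0]},{"grip":1,"linear":[0,0,0.5],"rot":[0,0,0]},{"grip":1,"linear":[0,0,0.5],"rot":[0,0,0]},{"grip":1,"linear":[0,0,0.5],"rot":[0,0,0]},{"grip":1,"linear":[0,0,-20],"rot":[0,0,0]},{"grip":1,"linear":[0,0,-50],"rot":[0,0,0]},{"grip":1,"linear":[0,0,-66],"rot":[0,0,0]}]'

```text
clock: 39.78
position: [549.2, 65.0, 166.8]
ee_rot: [1.0, 0.0, 0.001, -0.0]
contact_force: [-1.0, -0.6, 0.2]
gripper_width: 85.5
grasp_force: 0.0
```

Emit:
arm_command --rows '[{"grip":1,"linear":[6,55,0],"rot":[0,0,0]},{"grip":1,"linear":[12,110,0],"rot":[0,0,0]},{"grip":1,"linear":[18,165,0],"rot":[0,0,0]},{"grip":1,"linear":[24,220,0],"rot":[0,0,0]},{"grip":1,"linear":[30,275,0],"rot":[0,0,0]},{"grip":1,"linear":[36,330,0],"rot":[0,0,0]},{"grip":1,"linear":[39,362,0],"rot":[0,0,0]},{"grip":1,"linear":[39,362,10],"rot":[0,0,0]},{"grip":1,"linear":[39,362,35],"rot":[0,0,0]},{"grip":1,"linear":[39,362,60],"rot":[0,0,0]}]'

```text
clock: 41.02
position: [587.2, -296.1, 104.0]
ee_rot: [1.0, 0.0, -0.0, -0.0]
contact_force: [0.1, 0.7, 0.1]
gripper_width: 85.4
grasp_force: 0.0
```

Emit:
arm_command --rows '[{"grip":1,"linear":[0,0,10],"rot":[0,0,0]},{"grip":1,"linear":[0,0,11],"rot":[0,0,0]},{"grip":0.5,"linear":[0,0,11],"rot":[0,0,0]},{"grip":0.2,"linear":[0,0,11],"rot":[0,0,0]},{"grip":0,"linear":[0,0,11],"rot":[0,0,0]},{"grip":0,"linear":[0,0,11],"rot":[0,0,0]},{"grip":0,"linear":[0,0,11],"rot":[0,0,0]},{"grip":0,"linear":[0,0,11],"rot":[0,0,0]}]'

```text
clock: 42.02
position: [588.2, -297.5, 95.1]
ee_rot: [1.0, 0.0, 0.001, 0.0]
contact_force: [0.9, -0.9, 3.1]
gripper_width: 23.2
grasp_force: 58.8
```

Target green pad (574.0, −55.8): dx −14, dy +241.

Emit:
arm_command --rows '[{"grip":0,"linear":[0,0,-20],"rot":[0,0,0]},{"grip":0,"linear":[0,0,-50],"rot":[0,0,0]},{"grip":0,"linear":[0,-20,-65],"rot":[0,0,0]},{"grip":0,"linear":[-3,-55,-65],"rot":[0,0,0]},{"grip":0,"linear":[-6,-95,-65],"rot":[0,0,0]},{"grip":0,"linear":[-9,-135,-65],"rot":[0,0,0]},{"grip":0,"linear":[-11,-175,-65],"rot":[0,0,0]},{"grip":0,"linear":[-13,-210,-65],"rot":[0,0,0]},{"grip":0,"linear":[-14,-232,-65],"rot":[0,0,0]},{"grip":0,"linear":[-14,-241,-65],"rot":[0,0,0]}]'

```text
clock: 43.28
position: [572.6, -54.3, 158.6]
ee_rot: [1.0, 0.001, -0.001, -0.0]
contact_force: [-0.1, 0.4, -1.7]
gripper_width: 23.2
grasp_force: 59.0
```

Emit:
arm_command --rows '[{"grip":0,"linear":[0,0,15],"rot":[0,0,0]},{"grip":0,"linear":[0,0,35],"rot":[0,0,0]},{"grip":0,"linear":[0,0,50],"rot":[0,0,0]},{"grip":0,"linear":[0,0,57],"rot":[0,0,0]},{"grip":0,"linear":[0,0,60],"rot":[0,0,0]},{"grip":0,"linear":[0,0,60],"rot":[0,0,0]},{"grip":0,"linear":[0,0,60],"rot":[0,0,0]},{"grip":0.2,"linear":[0,0,60],"rot":[0,0,0]},{"grip":0.5,"linear":[0,0,60],"rot":[0,0,0]},{"grip":1,"linear":[0,0,60],"rot":[0,0,0]}]'

```text
clock: 44.52
position: [573.5, -56.0, 99.0]
ee_rot: [1.0, 0.0, -0.0, -0.0]
contact_force: [-0.1, 1.0, -0.6]
gripper_width: 59.2
grasp_force: 0.0
```

Emit:
arm_command --rows '[{"grip":1,"linear":[0,0,0],"rot":[0,0,0]},{"grip":1,"linear":[0,0,0],"rot":[0,0,0]},{"grip":1,"linear":[0,0,-20],"rot":[0,0,0]},{"grip":1,"linear":[0,0,-60],"rot":[0,0,0]},{"grip":1,"linear":[0,0,-110],"rot":[0,0,0]},{"grip":1,"linear":[0,50,-120],"rot":[0,0,0]},{"grip":1,"linear":[0,100,-120],"rot":[0,0,0]},{"grip":1,"linear":[0,150,-120],"rot":[0,0,0]},{"grip":1,"linear":[0,200,-120],"rot":[0,0,0]},{"grip":1,"linear":[0,250,-120],"rot":[0,0,0]}]'

```text
clock: 45.78
position: [573.5, -307.7, 219.2]
ee_rot: [1.0, 0.0, 0.0, -0.0]
contact_force: [0.2, -0.7, 0.2]
gripper_width: 85.5
grasp_force: 0.0
```

Emit:
arm_command --rows '[{"grip":1,"linear":[-30,50,0],"rot":[0,0,0]},{"grip":1,"linear":[-60,100,0],"rot":[0,0,0]},{"grip":1,"linear":[-90,150,0],"rot":[0,0,0]},{"grip":1,"linear":[-120,200,0],"rot":[0,0,0]},{"grip":1,"linear":[-120,200,0],"rot":[0,0,0]}]'

```text
clock: 46.4
position: [451.0, -509.3, 218.5]
ee_rot: [1.0, -0.003, -0.0, -0.0]
contact_force: [-0.3, 0.5, -0.2]
gripper_width: 85.7
grasp_force: 0.0
```

```bash
python3 - <<'E'
from h import *
sd=imaging.get_image("side");im=imaging.get_image("top")
a=im["frame"][145:270,250:400];b=sd["frame"][130:255,275:375];c=sd["frame"][300:360,300:360]
f=lambda x,w:cv2.resize(cv2.convertScaleAbs(x,alpha=1.7),(w,int(w*x.shape[0]/x.shape[1])),interpolation=cv2.INTER_CUBIC)
C=np.zeros((600,800,3),np.uint8);A=f(a,430);B=f(b,360);D=f(c,200);C[:A.shape[0],:430]=A;C[:B.shape[0],440:]=B;C[380:580,:200]=D;cv2.imwrite("pics/a8.png",C[:,:,::-1])
E
```

```text
(no output)
```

View pics/a8.png

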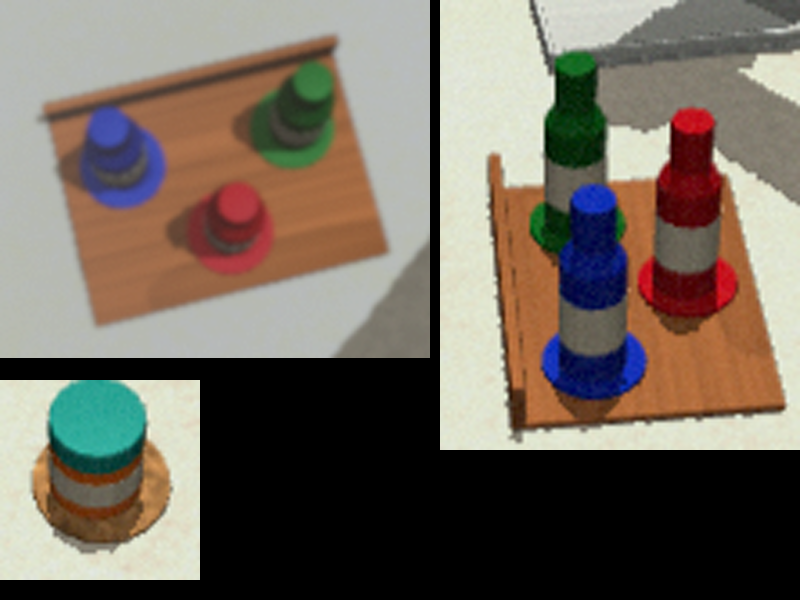

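The jar sits on the coaster (97 vs 102 in the crop), and every bottle stands upright and centred on its own pad in both views (for example blue base ≈593, pad ≈594). The arm is clear, so I'm handing in.

```bash
python3 -c "
from h import *
print(job.job_done())"
```

```text
the job is handed in; nothing more can be done
None
```

The job is handed in. The last camera views before hand-in showed the jar upright on the cork coaster, about 3 mm off centre, each bottle upright and centred on the pad of its own colour, and the arm clear; the judge's result was not reported back.

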